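# Slide the tall crystal-knob stand back into its ring light

## Robot

A 6-joint arm with a two-finger parallel gripper is mounted at the origin on the work surface. World frame = base frame: x ahead of the robot, y to its left, z up, the work surface at z = 0. Lengths are in m, angles in degrees, forces in N, time in s.
With the tool pointing down it reaches from about 0.35 to 0.875 m from the base axis. Payload 4.2 kg.
Tool frame: the origin (TCP) lies at the very end of the fingers, on their centre line; the grasp point (between the pads) lies 19 mm behind it; z points along the fingers, y is the direction in which the jaws open and shut (so a half turn about z gives the same grasp; the last joint's range is limited). The gripper opens to 87 mm and grips with 3 to 60 N. Pads are 19 mm wide; open, the fingers measure 117 mm over their backs; the gripper's body (75 mm by 190 mm) begins 51 mm behind the grasp point.
Start: joints at [88.786, 22.042, 0.453, 0, -68.411, -14.817], TCP at [0.173, 0.601, 0.223] pointing down, gripper open.
Joint ranges: [-179.83, 179.83], [-69.29, 118.12], [-61.27, 80.66], [-181.25, 117.63], [-171.15, -9.14], [-177.46, 177.46]. Speed limits (degrees/s): [159.86, 159.86, 180, 180, 180, 180].

## Interface

Orientations are given as a 3x3 rotation matrix whose columns are the frame's x, y, z axes.
In Python, from station import r, imaging gives the robot as it stands. The module is installed in compiled form; this text tells all that it offers.
- The arm moves only by the tool move_arm, never from a script. Its argument "motion" is one flat list of numbers, 7 for each row, row after row: the shift along the tool's x, y, z in units of 40 mm (1.0 is 40 mm), then the turn, a rotation vector about the tool's x, y, z in units of 5 degrees (1.0 is 5 degrees), then the gripper's target within -1 to 1 (shut at 1, half-way at 0, fully open at -1). In form: [dx, dy, dz, wx, wy, wz, gripper, dx, dy, dz, wx, wy, wz, gripper, ...]. A call has 1 to 20 rows; each row is the pose to reach, as a shift and turn from the pose measured when the call began, along the tool's axes at that moment; what a row does not reach only later rows make up. A row lasts 1/12 s, in which the tool goes at most 41.7 mm and 7.16 degrees, less where a joint would pass 70% of its speed; a pose out of reach is approached as far as the arm can. A call with a gripper value outside its range is refused whole. The fingers move at their own pace and stop on an object; the grip force is fixed at half the most. Time passes only in rows, so rows that repeat a pose let the fingers close. It gives the time, the measured TCP pose, the force and the opening at its end, in the units of the state.
- r.sense(): the state, without advancing time (a new reading comes with each control period).
- imaging.capture(name): name is "scene" or "top"; returns the picture (384x512x3 uint8, blue, green, red); there is no depth.
- imaging.camera_params(name): a dict with "intrinsics" (3x3 intrinsics, pixels), "world_from_camera" (4x4, takes a point from camera to world coordinates). Camera axes: x right, y down, z forward; pixel columns grow to the right and rows downward; lengths in m; the calibration is good to about 2 mm. A picture is of the moment at which its call begins. camera_params takes no time and is no camera call.
- r.finish_job(): hands the job in, once; it reports no verdict.
The state is a dict: "time_s": time; "joints": joint angles; "joint_velocities": joint speeds; "effort": joint torques, N m; "tcp_pos": TCP position; "ee_rot": TCP orientation; "wrist_force": force on the tool from outside, world axes, zero at the start; "moment": the same for the moment, N m; "gripper_width": opening from 0.0 (shut) to 1.0 (fully open).
Only numpy, scipy, OpenCV 4.12 (cv2) and the standard library are available. Lean on these libraries where they do the work, as an engineer would, in place of code of your own. Each camera call takes 0.05 s, during which the arm holds its last target.

## Task

A customer has drawn the tall stand with the crystal knob forward on the mirrored shelf: push it back with the fingertips, low down near the shelf so that it slides and stays upright, until its gold foot stands wholly inside the ring light, then leave it standing free. Do not tip it, grip it, lift it, touch the crystal or shove it with the rest of the hand or arm. Leave the rest of the display as it is.

Things in the scene. Friction and masses are not known exactly. Their poses are not given: they have to be found in the camera images.
- crystal_stand: Loose stand, 210 mm tall, 0.3 to 0.65 kg: round gold foot 56 mm across with an upright side 22 mm high, slim pale-wood column about 20 mm across, gold rose 34 mm across at 160 mm, faceted crystal knob on top. Origin: centre of the foot's underside; z up the column. Starts 115 to 175 mm nearer the robot (less x) than the ring light and up to 80 mm to either side of it.
- foot_mid (a point): Centre of that gold foot at half its height, 11 mm above the shelf: the height to push at. Friction on the shelf is 0.48 to 0.72, so a push higher than about 35 mm above the shelf tips the stand; a push on the foot's side slides it. An upright hand may strike column or knob; leaning it back 15 to 30 degrees, away from the stand, keeps it clear.
- crystal_knob: The crystal knob, a fixed part of the stand, clear and faceted, 41 mm diameter and 34 mm high, not to be touched. Origin: its lower end, 176 mm above the foot's underside.
- ring_center (a point): Centre of the ring light, on top of the flat mirrored shelf (12 mm above the counter). A warm-white lit circle let in flush, 98 mm outer and 80 mm inner diameter, the glass inside it a little darker: the stand slides freely over it. The 56 mm foot is wholly inside when its centre is within 12 mm of this point. The shelf reaches at least 100 mm beyond it.
- black_stand: Second tall stand of the same make and size, but with a black knob: a bystander, loose. Origin: centre of its underside.
- bolt_block: Wood block 70 x 150 x 24 mm (x, y, z) with the silver barrel bolt and its keeper, 59 mm high over the bolt's little knob: a bystander, loose. Origin: centre of its underside.
- bolt_grip (a point): The little ball knob on the barrel bolt's sliding bolt, 13 mm diameter, 53 mm above the block's underside; not to be shifted.
- lever_block: Dark wood block 90 x 150 x 22 mm (x, y, z) with the satin-gold door lever on a round rose, lever about 73 mm high, lying along y: a bystander, loose. Origin: centre of its underside.
- catch: Small black cabinet catch, 18 x 70 x 14 mm: a bystander, loose, behind the row. Origin: centre of its underside.
- bar_pull: Black bar pull, 150 mm long along y, 36 mm high on two feet: a bystander, loose, behind the row. Origin: on the shelf midway between its feet.
- polish: Small amber bottle of polish, 42 mm diameter, 125 mm high: a bystander, loose. Origin: centre of its underside.
There are look-alikes about, which are no part of the job. Leave any orange or purple look-alike of the crystal_stand alone.

How it is judged:
By the outcome, as a careful person would: the job done as asked, in the order asked, and still so for the second after the job is handed in, with the robot touching nothing.
It also fails if it takes over 40 s, if anything falls off the work surface, if the arm or the gripper's body presses on something with over 40 N, if the wrist force passes 120 N, or if a joint passes its speed limit or range.

## Working session

There is one attempt and no reset: what is moved stays moved. The work goes in short steps, Python scripts to look and compute and a tool call to move; the robot and the scene stay as the last step left them, time stands still between calls to the robot, and variables do not carry over. Pictures are saved under pics/ and viewed, and the job is handed in when it is done.

Besides the shell and the picture viewer there is one more tool, called after "Request:" as name(argument=value, ...), one argument or row to a line, values as JSON. move_arm: Moves the arm, as the interface text tells. Its arguments: {"type":"object","properties":{"motion":{"type":"array","items":{"type":"number"}}},"required":["motion"]}

```bash
mkdir -p pics; python3 - <<'E'
from station import r, imaging
import cv2
s=r.sense(); print(s)
for n in("scene","top"):
    im=imaging.capture(n); cv2.imwrite(f"pics/{n}0.png",im)
    p=imaging.camera_params(n); print(n,p)
    cv2.imwrite(f"pics/{n}0b.png",cv2.resize(im,(768,576),interpolation=cv2.INTER_CUBIC))
E
```

```text
{'time_s': 0.0, 'joints': array([ 8.87863522e+01,  2.20907165e+01,  3.80184386e-01, -2.99088742e-02,
       -6.84120882e+01, -1.48169805e+01]), 'joint_velocities': array([-0.0388014 , -0.0995429 ,  0.05834561,  0.08899044,  0.04448137,
       -0.08312252]), 'effort': array([-6.77364351e-04, -3.90658915e+01,  1.87405032e+01,  4.21976209e+00,
        1.10132917e-02, -1.81151140e-04]), 'tcp_pos': array([0.17240078, 0.60012009, 0.22146047]), 'ee_rot': array([[ 9.61061034e-01, -2.76335680e-01, -5.30610800e-04],
       [-2.76336178e-01, -9.61058678e-01, -2.12931918e-03],
       [ 7.84587476e-05,  2.19303265e-03, -9.99997592e-01]]), 'wrist_force': array([0.18433568, 0.39428085, 0.217128  ]), 'moment': array([ 0.0265154 , -0.01673507, -0.0346433 ]), 'gripper_width': 0.9986250622028585}
scene {'intrinsics': array([[354.3682982 ,   0.        , 252.65111767],
       [  0.        , 354.3682982 , 190.72345735],
       [  0.        ,   0.        ,   1.        ]]), 'world_from_camera': array([[ 0.2917835 ,  0.58354486, -0.75785077,  1.230218  ],
       [ 0.95641915, -0.1872568 ,  0.22404752, -0.19995744],
       [-0.01117093, -0.79019636, -0.61275192,  0.69723436],
       [ 0.        ,  0.        ,  0.        ,  1.        ]])}
top {'intrinsics': array([[463.97425602,   0.        , 251.73078079],
       [  0.        , 463.97425602, 194.93108415],
       [  0.        ,   0.        ,   1.        ]]), 'world_from_camera': array([[ 0.0135537 , -0.98898739,  0.14737789,  0.27572197],
       [-0.99984432, -0.01173955,  0.01317237, -0.02322885],
       [-0.01129716, -0.14753348, -0.98899254,  1.65691944],
       [ 0.        ,  0.        ,  0.        ,  1.        ]])}
```

View pics/scene0b.png

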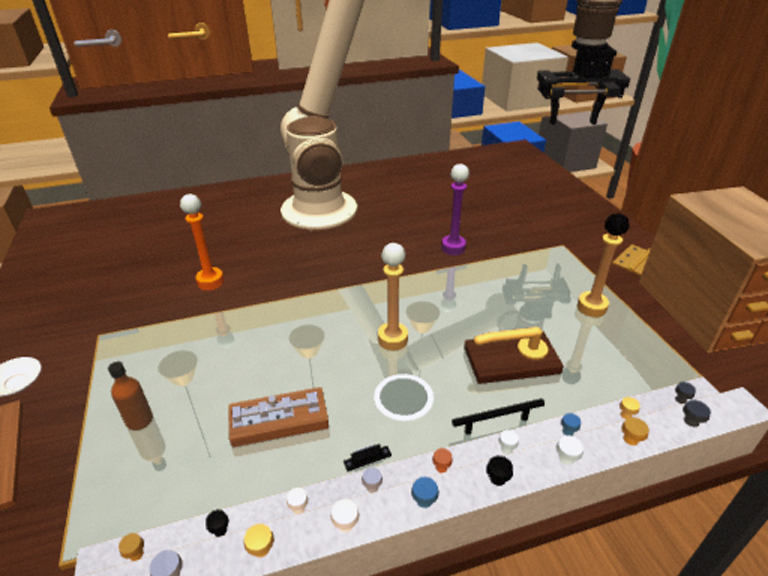

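View pics/top0b.png

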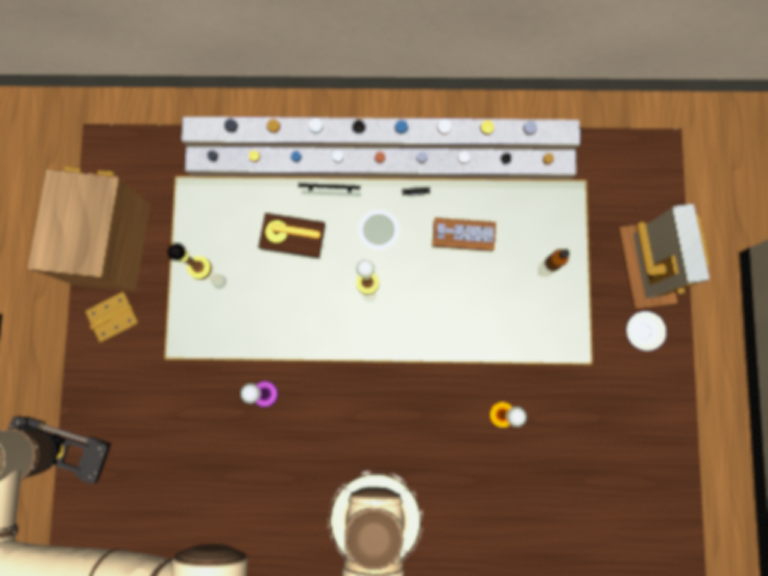

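The scene picture shows four tall stands (pixels at 1.5x scale):

- Orange look-alike at (205,250).
- Purple look-alike at (456,210), off the shelf.
- Black-knob stand at (600,265).
- Gold-footed stand with the clear knob at (393,300) in scene and (368,283) in top.

The last one fits the description. The ring is at (403,397) in scene and (379,230) in top. Next I'll measure both and check a close crop.

```bash
cat > h.py <<'E'
import numpy as np, cv2
from station import r, imaging
P={n:imaging.camera_params(n) for n in("scene","top")}
def ray(n,u,v):
    K=P[n]["intrinsics"];T=P[n]["world_from_camera"]
    d=T[:3,:3]@np.linalg.solve(K,[u,v,1.]);return T[:3,3],d
def onz(n,u,v,z):
    o,d=ray(n,u,v);return o+d*(z-o[2])/d[2]
def proj(n,p):
    T=P[n]["world_from_camera"];K=P[n]["intrinsics"]
    c=T[:3,:3].T@(np.array(p)-T[:3,3]);q=K@c;return q[:2]/q[2]
E
python3 - <<'E'
from h import *
for n,win in(("scene",(240,150,300,290)),("top",(215,135,280,200))):
    im=cv2.imread(f"pics/{n}0.png"); x0,y0,x1,y1=win
    c=im[y0:y1,x0:x1]; h=cv2.cvtColor(c,cv2.COLOR_BGR2HSV)
    gold=cv2.inRange(h,(18,110,120),(35,255,255))
    k,l,st,ce=cv2.connectedComponentsWithStats(gold)
    for i in range(1,k):
        if st[i,4]>8:
            print(n,"gold",st[i]+[x0,y0,0,0,0],ce[i]+[x0,y0], onz(n,*(ce[i]+[x0,y0]),.034), onz(n,*(ce[i]+[x0,y0]),.023))
    w=cv2.inRange(c,(238,238,238),(255,255,255))
    k,l,st,ce=cv2.connectedComponentsWithStats(w)
    for i in range(1,k):
        if st[i,4]>15: 
            s=st[i]; cc=(s[0]+s[2]/2-.5+x0,s[1]+s[3]/2-.5+y0)
            print(n,"white",s+[x0,y0,0,0,0],cc,onz(n,*cc,.012))
    cv2.imwrite(f"pics/{n}_crop.png",cv2.resize(c,None,fx=4 if n=="scene" else 8,fy=4 if n=="scene" else 8,interpolation=cv2.INTER_NEAREST))
E
```

```text
scene gold [255 176  14   8  67] [261.67164179 180.07462687] [0.36589629 0.08593729 0.034     ] [0.35156118 0.09067896 0.023     ]
scene gold [252 215  20  14 144] [261.38888889 222.77083333] [0.55400535 0.0235747  0.034     ] [0.5427901  0.02728206 0.023     ]
scene white [259 163   7   4  17] (np.float64(262.0), np.float64(164.5)) [0.24996443 0.12517696 0.012     ]
scene white [250 250  39  30 249] (np.float64(269.0), np.float64(264.5)) [0.68143465 0.0019593  0.012     ]
top gold [239 184  12  11  81] [244.88888889 189.44444444] [0.53693475 0.02289834 0.034     ] [0.53870522 0.02321099 0.023     ]
```

View pics/scene_crop.png

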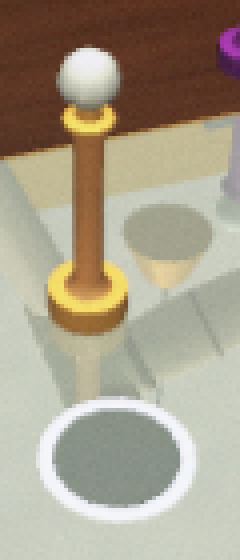

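View pics/top_crop.png

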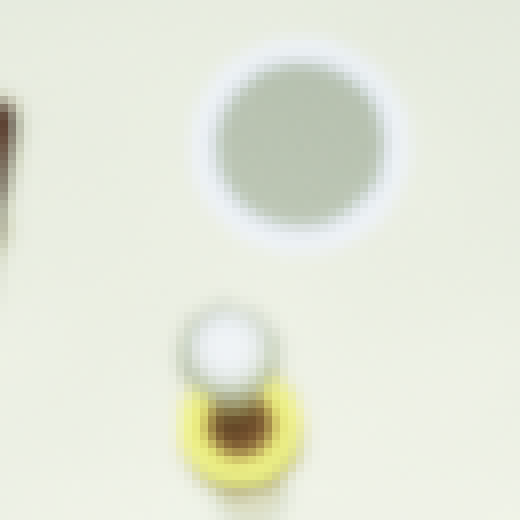

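```bash
python3 - <<'E'
from h import *
# dark disc inside ring
for n,win in(("scene",(250,250,290,281)),("top",(238,138,266,167))):
    im=cv2.imread(f"pics/{n}0.png"); x0,y0,x1,y1=win
    c=im[y0:y1,x0:x1].astype(int)
    print(n,c[15,15],c[0,0])
    g=c.mean(2); m=((g<205)).astype(np.uint8)
    k,l,st,ce=cv2.connectedComponentsWithStats(m); i=1+np.argmax(st[1:,4]); cc=ce[i]+[x0,y0]
    print("disc",st[i]+[x0,y0,0,0,0],cc,onz(n,*cc,.012))
    for dx in(-.04,.04): print(proj(n,onz(n,*cc,.012)+[dx,0,0]),proj(n,onz(n,*cc,.012)+[0,dx,0]))
im=cv2.imread("pics/top0.png"); h=cv2.cvtColor(im,cv2.COLOR_BGR2HSV)
m=cv2.inRange(h,(15,70,60),(35,255,255))[178:202,230:260]; ys,xs=np.nonzero(m);print("top foot u",xs.min()+230,xs.max()+230,"v",ys.min()+178,ys.max()+178)
for c in((.540,.023),(.545,.023)):
  for z in(.012,.034):
    t=np.linspace(0,2*np.pi,60);
    for n in("top","scene"):
      q=np.array([proj(n,(c[0]+.028*np.cos(a),c[1]+.028*np.sin(a),z)) for a in t]);print(c,z,n,q.min(0).round(1),q.max(0).round(1), proj(n,(*c,.193)).round(1))
E
```

```text
scene [137 147 137] [193 205 201]
disc [253 252  32  25 625] [268.7552 263.984 ] [0.67968857 0.00191808 0.012     ]
[263.68844357 252.48724753] [253.39775831 267.77493072]
[274.18249956 276.29884492] [283.80380404 260.26930477]
top [178 196 187] [225 237 233]
disc [243 143  20  20 309] [252.13915858 152.47249191] [ 0.67686365 -0.00068965  0.012     ]
[251.9908933  163.24671089] [263.14720804 152.58846897]
[252.28639078 141.77334456] [241.13798632 152.35658731]
top foot u 238 252 v 182 195
(0.54, 0.023) 0.012 top [237.2 181.9] [252.8 197.3] [243.6 180.6]
(0.54, 0.023) 0.012 scene [249.6 218.6] [269.6 232.4] [259.7 172.2]
(0.54, 0.023) 0.034 top [237.  180.8] [252.8 196.4] [243.6 180.6]
(0.54, 0.023) 0.034 scene [249.5 212.8] [269.8 226.5] [259.7 172.2]
(0.545, 0.023) 0.012 top [237.3 180.5] [252.8 195.9] [243.6 179.1]
(0.545, 0.023) 0.012 scene [250.1 219.7] [270.2 233.6] [260.3 173.3]
(0.545, 0.023) 0.034 top [237.  179.4] [252.8 195. ] [243.6 179.1]
(0.545, 0.023) 0.034 scene [250.  213.9] [270.3 227.8] [260.3 173.3]
```

The crops show a clear faceted knob on a gold foot and a lit ring with darker glass. I measure the foot at about (0.543, 0.024) and the ring at (0.678, 0.000). That puts the stand 135 mm nearer the robot and 24 mm to the side, which fits the description.

Next I'll plan the approach: lean the hand back 30° and set the fingers about 30 mm apart so they cradle the foot's rear side.

```bash
cat >> h.py <<'E'
from scipy.spatial.transform import Rotation as R
def rotm(head,lean):
    a,l=np.radians([head,lean]); d=np.array([np.cos(a),np.sin(a),0]);u=np.array([0,0,1.])
    z=d*np.sin(l)-u*np.cos(l); x=d*np.cos(l)+u*np.sin(l); return np.c_[x,np.cross(z,x),z]
def row(p,head,lean):
    s=r.sense();A=s["ee_rot"]; t=A.T@(np.array(p)-s["tcp_pos"])/.04
    w=R.from_matrix(A.T@rotm(head,lean)).as_rotvec(degrees=True)/5
    print(np.r_[t,w].round(3).tolist())
E
python3 - <<'E'
from h import *
for nm,u,v,z in(("purple",265,394,.02),("orange",502,414,.02),("black",199,267,.034),("leverblk corner",325,225,.03),("leverblk c2",322,257,.03),("lever end",320,234,.07),("bolt l",433,235,.036),("shelf near",380,361,.012),("shelf far",380,178,.012)):
    print(nm,onz("top",u/1.5,v/1.5,z).round(3))
row((.25,.50,.31),-10,0);row((.46,.039,.30),-10,0); row((.46,.039,.30),-10,30)
print(rotm(-10,30))
E
```

```text
purple [0.277 0.258 0.02 ]
orange [ 0.239 -0.293  0.02 ]
black [0.574 0.424 0.034]
leverblk corner [0.68  0.127 0.03 ]
leverblk c2 [0.602 0.132 0.03 ]
lever end [0.649 0.134 0.07 ]
bolt l [ 0.657 -0.132  0.036]
shelf near [ 0.358 -0.009  0.012]
shelf far [ 0.804 -0.003  0.012]
[2.556, 1.876, -2.207, 0.022, 0.0, -1.208]
[10.786, 11.501, -1.938, 0.022, 0.0, -1.208]
[10.786, 11.501, -1.938, 0.338, 5.994, -1.174]
[[ 0.85286853 -0.17364818  0.49240388]
 [-0.15038373 -0.98480775 -0.08682409]
 [ 0.5         0.         -0.8660254 ]]
```

Request:
move_arm(
  motion=[0,0,-1,0,0,0,0.3,0.5,0.5,-2,0,0,-0.5,0.3,1.2,1.3,-2,0,0,-1.2,0.3,1.9,2.1,-2,0,0.5,-1.2,0.3,2.6,2.8,-2,0,1,-1.2,0.3,3.3,3.5,-2,0.1,1.5,-1.2,0.3,4.0,4.3,-2,0.1,2,-1.2,0.3,4.7,5.0,-2,0.1,2.5,-1.2,0.3,5.4,5.8,-2,0.2,3,-1.2,0.3,6.1,6.5,-2,0.2,3.5,-1.2,0.3,6.8,7.2,-2,0.2,4,-1.2,0.3,7.5,8.0,-2,0.3,4.5,-1.2,0.3,8.2,8.7,-2,0.3,5,-1.2,0.3,8.9,9.5,-2,0.3,5.5,-1.2,0.3,9.6,10.2,-2,0.3,6,-1.2,0.3,10.2,10.9,-2,0.3,6,-1.2,0.3,10.8,11.5,-2,0.3,6,-1.2,0.3,10.8,11.5,-2,0.3,6,-1.2,0.3,10.8,11.5,-2,0.3,6,-1.2,0.3],
)

```text
time_s: 1.68
tcp_pos: [0.4606, 0.0364, 0.3022]
ee_rot: [[0.853, -0.178, 0.491], [-0.152, -0.984, -0.092], [0.5, 0.004, -0.866]]
wrist_force: [-0.1, 0.2, 0.0]
gripper_width: 0.349
```

```bash
python3 - <<'E'
from h import *
s=r.sense();print(s["time_s"],s["tcp_pos"],s["ee_rot"].round(3),s["gripper_width"],s["wrist_force"],s["joints"])
row((.46,.039,.06),-10,30);row((.46,.039,.0225),-10,30)
E
```

```text
1.6833 [0.46055583 0.03641643 0.30223175] [[ 0.853 -0.178  0.491]
 [-0.152 -0.984 -0.092]
 [ 0.5    0.004 -0.866]] 0.34911227028461483 [-0.05237816  0.22596739  0.02205307] [ 36.76948849 -12.10807658 -43.5327363   33.18629535 -42.24691042
  21.32544668]
[-3.049, -0.085, 5.232, 0.064, 0.002, -0.02]
[-3.517, -0.089, 6.044, 0.064, 0.002, -0.02]
```

Request:
move_arm(
  motion=[-0.5,0,0.9,0,0,0,0.3,-1.1,0,1.8,0,0,0,0.3,-1.6,0,2.7,0,0,0,0.3,-2.1,-0.1,3.6,0,0,0,0.3,-2.6,-0.1,4.5,0,0,0,0.3,-3.0,-0.1,5.2,0,0,0,0.3,-3.0,-0.1,5.2,0,0,0,0.3],
)

```text
time_s: 2.27
tcp_pos: [0.4948, 0.0513, 0.1544]
ee_rot: [[0.847, -0.186, 0.497], [-0.148, -0.982, -0.115], [0.51, 0.023, -0.86]]
wrist_force: [0.7, 0.3, 0.2]
gripper_width: 0.35
```

```bash
python3 - <<'E'
from h import *
s=r.sense();print(s["time_s"],s["tcp_pos"],s["gripper_width"],s["wrist_force"],s["joints"].round(1))
for n in("scene","top"):
    im=imaging.capture(n); cv2.imwrite(f"pics/{n}1.png",im)
    cv2.imwrite(f"pics/{n}1b.png",cv2.resize(im,(768,576),interpolation=cv2.INTER_CUBIC))
row((.46,.039,.0225),-10,30);row((.495,.033,.0225),-10,30)
E
```

```text
2.2667 [0.49477971 0.05129385 0.15438419] 0.34953384404845084 [0.68461042 0.33811577 0.18498588] [  9.    2.3 -61.1 101.4 -11.2 -28.1]
[-2.341, 0.335, 2.426, 0.33, -0.1, 0.019]
[-1.576, 0.319, 2.876, 0.33, -0.1, 0.019]
```

View pics/scene1b.png

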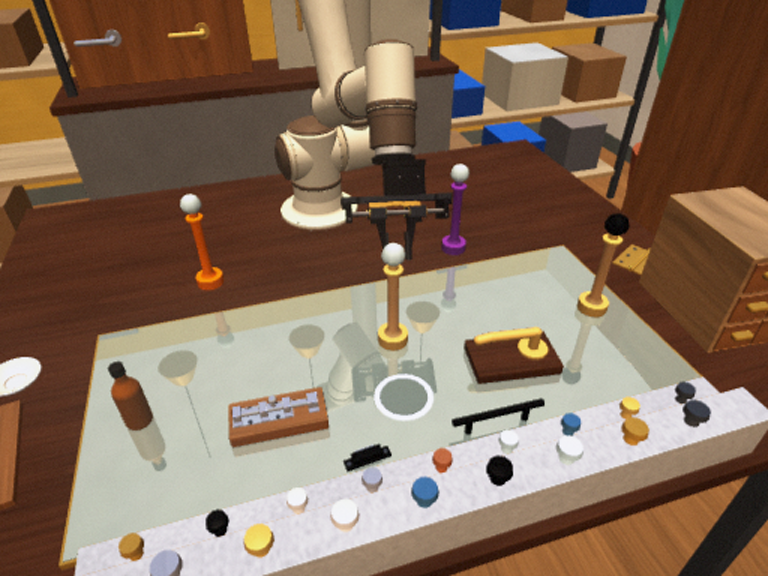

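View pics/top1b.png

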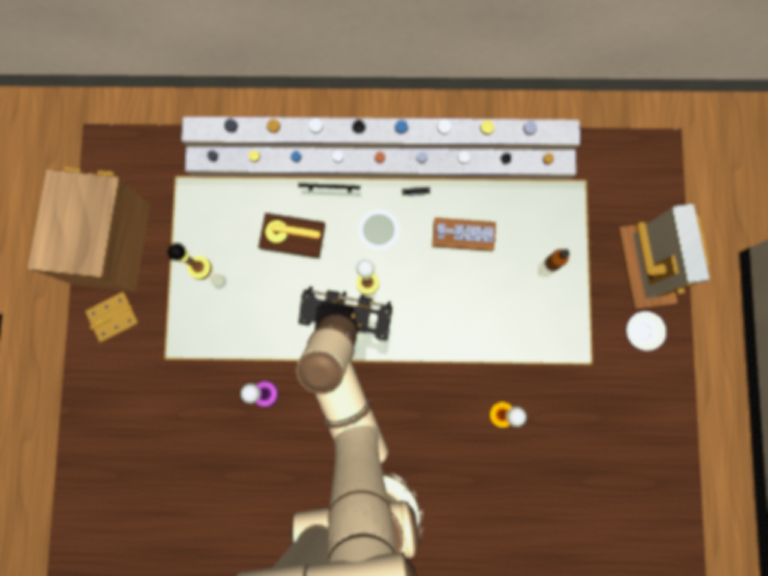

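The arm folded to its elbow limit because a 30° lean this close in is out of reach. The picture shows the hand still behind the stand at top (345,310), with the stand untouched. I'll back up, reduce the lean to 20° and check that the wrist unwinds.

```bash
python3 - <<'E'
from h import *
row((.46,.045,.30),-10,10);row((.485,.034,.30),-10,10)
E
```

```text
[1.158, 0.366, -3.567, 0.33, -4.1, -0.039]
[1.729, 0.519, -3.226, 0.33, -4.1, -0.039]
```

Request:
move_arm(
  motion=[-0.2,0.1,-0.6,0,0,0,0.3,0.1,0.1,-1.4,0,-0.5,0,0.3,0.4,0.2,-2.0,0.1,-1,0,0.3,0.7,0.3,-2.8,0.2,-2,0,0.3,1.0,0.4,-3.5,0.3,-3,0,0.3,1.2,0.4,-3.5,0.3,-4.1,0,0.3,1.2,0.4,-3.5,0.3,-4.1,0,0.3,1.2,0.4,-3.5,0.3,-4.1,0,0.3,1.2,0.4,-3.5,0.3,-4.1,0,0.3],
)

```text
time_s: 3.12
tcp_pos: [0.4589, 0.0505, 0.3028]
ee_rot: [[0.969, -0.165, 0.183], [-0.163, -0.986, -0.021], [0.184, -0.009, -0.983]]
wrist_force: [0.2, -1.1, 0.4]
gripper_width: 0.35
```

```bash
python3 - <<'E'
from h import *
s=r.sense();print(s["time_s"],s["tcp_pos"],s["joints"].round(1))
row((.485,.034,.18),-10,18);row((.485,.034,.023),-10,20);row((.46,.039,.23),-10,0)
E
```

```text
3.1167 [0.45894081 0.05050529 0.30276373] [ 31.   -3.  -22.4   7.3 -62.4  46.6]
[0.133, 0.328, 3.145, -0.128, 1.476, 0.076]
[-0.59, 0.364, 7.002, -0.13, 1.876, 0.073]
[-0.263, 0.296, 1.799, -0.115, -2.124, 0.095]
```

Request:
move_arm(
  motion=[0,0.1,0.8,0,0.5,0,0.3,0.1,0.2,1.6,0,1,0,0.3,0.1,0.3,2.4,-0.1,1.5,0,0.3,0.1,0.3,3.1,-0.1,1.5,0,0.3,0.1,0.3,3.1,-0.1,1.5,0,0.3],
)

```text
time_s: 3.53
tcp_pos: [0.4779, 0.035, 0.1752]
ee_rot: [[0.941, -0.166, 0.294], [-0.157, -0.986, -0.053], [0.299, 0.004, -0.954]]
wrist_force: [-0.7, 0.4, -0.4]
gripper_width: 0.348
```

```bash
python3 - <<'E'
from h import *
s=r.sense();print(s["time_s"],s["tcp_pos"],s["joints"].round(1))
row((.485,.034,.1),-10,18);row((.485,.034,.023),-10,18)
E
```

```text
3.5333 [0.47787669 0.03497844 0.17515133] [ 30.    2.3 -42.5  20.5 -33.5  34.5]
[-0.39, -0.013, 1.847, 0.015, 0.124, 0.103]
[-0.965, -0.021, 3.684, 0.015, 0.124, 0.103]
```

```bash
cat > fk.py <<'E'
import numpy as np
from scipy.spatial.transform import Rotation as R
from scipy.optimize import least_squares
D=[([88.786,22.042,.453,0,-68.411,-14.817],[.173,.601,.223]),
([36.76948849,-12.10807658,-43.5327363,33.18629535,-42.24691042,21.32544668],[0.46055583,0.03641643,0.30223175]),
([9.,2.3,-61.1,101.4,-11.2,-28.1],[.4948,.0513,.1544]),
([31.,-3.,-22.4,7.3,-62.4,46.6],[.4589,.0505,.3028]),
([30,2.3,-42.5,20.5,-33.5,34.5],[.4779,.0350,.1752])]
def fk(q,p,s4=1,s6=1):
    h,a1,L1,e,L2,T,off,yo=p
    Rz=lambda t:R.from_euler('z',t,degrees=True); Ry=lambda t:R.from_euler('y',t,degrees=True); Rx=lambda t:R.from_euler('x',t,degrees=True)
    A=Rz(q[0]+off); pos=A.apply([a1,yo,h])
    B=A*Ry(q[1]); pos=pos+B.apply([0,0,L1])
    C=B*Ry(-q[2]); pos=pos+C.apply([L2,0,e])
    E=C*Rx(s4*q[3])*Ry(-q[4]); pos=pos+E.apply([T,0,0])
    F=E*Rx(s6*q[5])*Ry(90)  # tool z along E x
    return pos,F.as_matrix()
if __name__=="__main__":
  for s4 in(1,-1):
    f=lambda p:np.concatenate([fk(q,p,s4)[0]-t for q,t in D])
    so=least_squares(f,[.3,0,.35,0,.35,.25,-15,0],x_scale=[.1]*6+[5,.1]); print(s4,so.x.round(4),(so.fun.reshape(-1,3)*1000).round(1).tolist())
    for q,t in D: print(fk(q,so.x,s4)[1].round(2).tolist())
E
python3 fk.py
```

```text
1 [ 0.1632 -0.3767  0.5253  0.1572  0.2053  0.4856 69.6003 -0.5813] [[-23.2, -35.1, 12.1], [-55.8, 14.2, -18.9], [5.5, -43.2, 2.9], [74.9, -40.0, -12.3], [0.9, 57.4, 16.3]]
[[0.99, -0.12, -0.0], [-0.12, -0.99, 0.0], [-0.0, -0.0, -1.0]]
[[-0.45, -0.77, -0.45], [-0.89, 0.39, 0.22], [0.0, 0.5, -0.87]]
[[-0.99, -0.11, -0.09], [-0.14, 0.85, 0.5], [0.02, 0.51, -0.86]]
[[-0.63, -0.77, -0.14], [-0.78, 0.62, 0.12], [-0.01, 0.18, -0.98]]
[[-0.65, -0.72, -0.23], [-0.76, 0.63, 0.19], [0.0, 0.3, -0.95]]
-1 [-0.087   0.1341  0.5182  0.1314  0.182   0.2025 13.2851 -0.2352] [[-57.2, -17.7, 23.0], [-19.1, 8.3, -40.7], [25.2, -134.1, -1.7], [-27.0, 10.3, -7.9], [17.9, 55.1, 27.3]]
[[0.45, -0.89, 0.0], [-0.89, -0.45, -0.0], [0.0, -0.0, -1.0]]
[[-0.55, -0.67, 0.5], [-0.77, 0.64, 0.02], [-0.34, -0.37, -0.87]]
[[0.74, -0.44, 0.51], [-0.51, -0.86, 0.0], [0.44, -0.26, -0.86]]
[[-0.98, -0.01, 0.18], [-0.01, 1.0, 0.02], [-0.18, 0.02, -0.98]]
[[-0.87, -0.4, 0.3], [-0.42, 0.91, 0.02], [-0.28, -0.11, -0.95]]
```

```bash
cat > fk.py <<'E'
import numpy as np
from scipy.spatial.transform import Rotation as R
from scipy.optimize import least_squares
D=[([88.786,22.042,.453,0,-68.411,-14.817],[.173,.601,.223]),
([36.76948849,-12.10807658,-43.5327363,33.18629535,-42.24691042,21.32544668],[0.46055583,0.03641643,0.30223175]),
([9.,2.3,-61.1,101.4,-11.2,-28.1],[.4948,.0513,.1544]),
([31.,-3.,-22.4,7.3,-62.4,46.6],[.4589,.0505,.3028]),
([30,2.3,-42.5,20.5,-33.5,34.5],[.4779,.0350,.1752])]
def fk(q,p):
    h,L1,e,L2,T,yo,wy,wz=p
    Rz=lambda t:R.from_euler('z',t,degrees=True); Ry=lambda t:R.from_euler('y',t,degrees=True); Rx=lambda t:R.from_euler('x',t,degrees=True)
    A=Rz(q[0]); pos=A.apply([0,yo,h])
    B=A*Ry(q[1]); pos=pos+B.apply([0,0,L1])
    C=B*Ry(-q[2]); pos=pos+C.apply([L2,0,e])
    E=C*Rx(-q[3]); E=E*Ry(-q[4]); pos=pos+E.apply([T,wy,wz])
    return pos,(E*Rx(-q[5])*Ry(90)).as_matrix()
f=lambda p:np.concatenate([np.concatenate([fk(q,p)[0]-t for q,t in D]),.01*(np.array(p)-P0)])
P0=np.array([.2,.35,.05,.35,.25,-.1,-.1,0])
SO=least_squares(f,P0); PF=SO.x
if __name__=="__main__":
    print(PF.round(4),(SO.fun[:15].reshape(-1,3)*1000).round(1).tolist())
    for q,t in D: print(fk(q,PF)[1].round(2).tolist())
E
python3 fk.py
```

```text
[ 1.589e-01  5.649e-01  9.000e-04  4.215e-01  3.054e-01 -4.000e-04
 -1.597e-01  2.000e-04] [[-0.2, -0.1, -0.1], [-0.2, 0.1, 0.1], [-0.0, -0.0, -0.1], [0.1, 0.0, 0.0], [0.1, -0.2, 0.0]]
[[-0.28, -0.96, 0.0], [-0.96, 0.28, 0.0], [-0.0, -0.0, -1.0]]
[[-0.18, -0.85, 0.49], [-0.98, 0.15, -0.09], [0.0, -0.5, -0.87]]
[[-0.19, -0.85, 0.5], [-0.98, 0.15, -0.11], [0.02, -0.51, -0.86]]
[[-0.16, -0.97, 0.18], [-0.99, 0.16, -0.02], [-0.01, -0.18, -0.98]]
[[-0.17, -0.94, 0.29], [-0.99, 0.16, -0.05], [0.0, -0.3, -0.95]]
```

```bash
cat >> fk.py <<'E'
LO=np.array([-179.83,-69.29,-61.27,-181.25,-171.15,-177.46]);HI=np.array([179.83,118.12,80.66,117.63,-9.14,177.46])
def tool(q):
    p,M=fk(q,PF); return p,np.c_[-M[:,1],M[:,0],M[:,2]]
def ik(p,Rt,seed):
    g=lambda q:np.r_[(tool(q)[0]-p)*10,R.from_matrix(tool(q)[1].T@Rt).as_rotvec()]
    s=least_squares(g,np.clip(seed,LO+.01,HI-.01),bounds=(LO,HI),x_scale=30.); return s.x,np.abs(s.fun).max()
E
python3 - <<'E'
from fk import *; from h import rotm
Q=[D[0][0],D[4][0],D[2][0],[-20,0,-40,-100,-40,0],[10,-20,-50,90,-30,-60]]
for lean in(12,15,18,20,25,30):
  for x,y in((.47,.037),(.485,.034),(.51,.03),(.56,.021),(.646,.006)):
    S=set()
    for q in Q:
        s,e=ik(np.array([x,y,.023]),rotm(-10,lean),q)
        if e<1e-3: S.add(tuple(s.round(0)))
    print(lean,x,list(S)[:3])
E
```

```text
12 0.47 []
12 0.485 []
12 0.51 [(np.float64(23.0), np.float64(21.0), np.float64(-49.0), np.float64(33.0), np.float64(-12.0), np.float64(26.0))]
12 0.56 [(np.float64(21.0), np.float64(25.0), np.float64(-39.0), np.float64(21.0), np.float64(-17.0), np.float64(39.0))]
12 0.646 [(np.float64(17.0), np.float64(31.0), np.float64(-24.0), np.float64(13.0), np.float64(-25.0), np.float64(52.0))]
15 0.47 []
15 0.485 []
15 0.51 []
15 0.56 []
15 0.646 [(np.float64(17.0), np.float64(30.0), np.float64(-29.0), np.float64(22.0), np.float64(-19.0), np.float64(43.0))]
18 0.47 []
18 0.485 []
18 0.51 []
18 0.56 []
18 0.646 [(np.float64(13.0), np.float64(28.0), np.float64(-39.0), np.float64(50.0), np.float64(-9.0), np.float64(19.0))]
20 0.47 []
20 0.485 []
20 0.51 []
20 0.56 []
20 0.646 []
25 0.47 []
25 0.485 []
25 0.51 []
25 0.56 []
25 0.646 []
30 0.47 []
30 0.485 []
30 0.51 []
30 0.56 []
30 0.646 []
```

```bash
python3 - <<'E'
from fk import *; from h import rotm
rng=np.random.default_rng(0)
Q=[[j1,j2,j3,j4,j5,0] for j1 in(-30,20) for j2 in (10,) for j3 in(-40,) for j4 in(-175,-120,-90,80,110) for j5 in(-15,-45)]
for lean in(15,20,25,30,40):
 for hd in(-10,):
  for x,y in((.485,.034),(.56,.021),(.646,.006)):
    S=set()
    for q in Q:
        s,e=ik(np.array([x,y,.023]),rotm(hd,lean),q)
        if e<1e-3: S.add(tuple(int(v) for v in s.round(0)))
    print(lean,hd,x,list(S)[:4])
E
```

```text
15 -10 0.485 []
15 -10 0.56 []
15 -10 0.646 [(17, 30, -29, 22, -19, 43)]
20 -10 0.485 []
20 -10 0.56 []
20 -10 0.646 []
25 -10 0.485 []
25 -10 0.56 []
25 -10 0.646 []
30 -10 0.485 []
30 -10 0.56 []
30 -10 0.646 []
40 -10 0.485 [(-18, 23, -59, -170, -32, -92)]
40 -10 0.56 [(-16, 25, -48, -170, -24, -95)]
40 -10 0.646 [(-15, 29, -35, -167, -15, -98)]
```

```bash
python3 - <<'E'
from fk import *
from h import rotm
def ikz(p,z,seed):
    g=lambda q:np.r_[(tool(np.r_[q,0])[0]-p)*10,tool(np.r_[q,0])[1][:,2]-z]
    s=least_squares(g,np.clip(seed,LO[:5]+.01,HI[:5]-.01),bounds=(LO[:5],HI[:5]),x_scale=30.); return s.x,np.abs(s.fun).max()
Q=[[20,20,-40,20,-20],[-15,25,-45,-170,-30],[10,20,-40,80,-20],[-20,20,-40,-90,-30]]
for lean in(15,20,25,30,35,40):
  for hd in range(-100,101,20):
    out=[]
    for x,y in((.485,.034),(.646,.006)):
      b=None
      for q in Q:
        s,e=ikz(np.array([x,y,.023]),rotm(hd,lean)[:,2],q)
        if e<1e-3 and (b is None or s[4]<b[4]): b=s
      out.append(None if b is None else [int(v) for v in b])
    if all(out): print(lean,hd,out)
E
```

```text
15 -100 [[29, 25, -36, 18, -38], [20, 36, -13, 17, -48]]
15 -80 [[30, 23, -42, 27, -31], [20, 34, -19, 22, -41]]
15 -60 [[28, 21, -50, 40, -23], [20, 32, -25, 28, -32]]
15 -40 [[20, 19, -56, 64, -14], [18, 30, -29, 31, -24]]
15 20 [[23, 19, -45, 5, -10], [14, 30, -19, -3, -25]]
15 40 [[19, 19, -35, -15, -20], [11, 31, -13, -13, -32]]
15 60 [[15, 21, -30, -21, -29], [8, 32, -8, -18, -40]]
15 80 [[12, 23, -26, -23, -37], [7, 34, -4, -19, -48]]
15 100 [[12, 25, -22, -22, -43], [7, 36, 0, -18, -55]]
20 -100 [[31, 27, -36, 22, -41], [22, 38, -13, 21, -51]]
20 -80 [[31, 24, -45, 35, -33], [22, 35, -22, 30, -41]]
20 -60 [[26, 21, -54, 57, -23], [20, 32, -30, 41, -30]]
20 -40 [[11, 18, -60, 97, -15], [15, 29, -38, 58, -19]]
20 40 [[16, 19, -34, -25, -18], [9, 30, -13, -20, -29]]
20 60 [[10, 21, -28, -30, -30], [5, 32, -7, -25, -40]]
20 80 [[8, 23, -24, -30, -39], [4, 35, -2, -25, -50]]
20 100 [[8, 26, -20, -27, -47], [4, 37, 2, -23, -58]]
25 -100 [[33, 28, -36, 25, -45], [23, 39, -14, 25, -53]]
25 -80 [[33, 25, -46, 41, -35], [23, 35, -24, 37, -42]]
25 -60 [[26, 21, -56, 70, -26], [20, 32, -
[... 758 characters left out ...]
5], [19, 33, -40, 76, -35]]
35 40 [[-1, 20, -30, -63, -24], [0, 30, -12, -50, -28]]
35 60 [[-3, 23, -25, -55, -38], [-3, 33, -5, -47, -44]]
35 80 [[-3, 27, -19, -47, -50], [-4, 37, 2, -42, -58]]
35 100 [[-1, 31, -13, -40, -60], [-3, 42, 9, -36, -70]]
40 -100 [[37, 34, -34, 31, -56], [27, 44, -13, 34, -63]]
40 -80 [[38, 30, -47, 51, -46], [26, 39, -28, 53, -50]]
40 -60 [[29, 26, -59, 85, -40], [19, 34, -41, 83, -39]]
40 20 [[-7, 19, -35, -93, -17], [1, 28, -17, -63, -13]]
40 40 [[-8, 21, -30, -74, -29], [-4, 30, -12, -60, -31]]
40 60 [[-8, 25, -24, -62, -42], [-7, 34, -4, -53, -47]]
40 80 [[-7, 29, -18, -52, -54], [-7, 39, 3, -46, -61]]
40 100 [[-4, 33, -11, -43, -64], [-5, 43, 11, -39, -74]]
```

```bash
python3 - <<'E'
from fk import *
from h import rotm
def run(lean,hd,pts,seed):
    out=[];s=np.array(seed,float)
    for p in pts:
        s,e=ik(np.array(p),rotm(hd,lean),s)
        out.append([int(v) for v in s] if e<2e-3 else None)
    return out
for lean in(35,40,45,50):
  for hd in(-10,0,10,20):
    o=run(lean,hd,[(.646,.006,.021),(.56,.021,.021),(.51,.03,.021),(.48,.036,.021),(.46,.039,.06),(.46,.039,.2)],[-15,29,-35,-150,-15,-98])
    print(lean,hd,o)
E
```

```text
35 -10 [None, [-15, 24, -42, -164, -11, -100], [-16, 21, -50, -166, -17, -96], [-17, 20, -54, -167, -20, -95], None, None]
35 0 [None, None, None, None, None, None]
35 10 [None, None, None, None, None, None]
35 20 [None, None, None, None, None, None]
40 -10 [[-14, 29, -35, -167, -15, -98], [-16, 25, -48, -169, -24, -94], [-17, 24, -55, -170, -29, -92], [-18, 23, -59, -170, -33, -91], [-18, 14, -57, -165, -22, -96], None]
40 0 [None, [-12, 23, -33, -129, -10, -130], [-18, 22, -45, -143, -20, -110], [-20, 21, -50, -147, -24, -104], None, None]
40 10 [None, None, [-8, 20, -34, -106, -12, -148], [-13, 19, -40, -115, -16, -135], None, None]
40 20 [None, [-2, 23, -26, -80, -14, -172], [-6, 20, -32, -89, -16, -159], [-8, 19, -36, -95, -18, -151], None, None]
45 -10 [[-15, 30, -39, -171, -26, -94], [-16, 28, -52, -171, -35, -92], [-18, 27, -59, -171, -41, -90], None, None, None]
45 0 [[-14, 29, -27, -137, -15, -121], [-19, 27, -44, -149, -27, -103], [-22, 26, -52, -151, -34, -97], [-24, 26, -57, -152, -39, -93], [-22, 15, -53, -143, -26, -107], None]
45 10 [[-7, 28, -19, -98, -12, -159], [-1
[... 207 characters left out ...]
-16, 23, -36, -107, -26, -133], [-19, 22, -40, -110, -28, -126], [-12, 13, -39, -98, -22, -146], None]
50 -10 [[-15, 33, -43, -172, -36, -92], [-17, 31, -55, -172, -47, -90], None, None, None, None]
50 0 [[-18, 32, -35, -150, -29, -104], [-22, 30, -49, -153, -40, -95], [-24, 31, -57, -154, -48, -90], None, [-26, 21, -60, -149, -43, -95], None]
50 10 [[-16, 30, -26, -123, -24, -126], [-22, 28, -40, -132, -34, -109], [-26, 29, -48, -135, -40, -101], [-29, 30, -53, -137, -45, -95], [-26, 18, -51, -128, -35, -110], None]
50 20 [[-14, 30, -20, -102, -26, -142], [-20, 28, -33, -112, -32, -125], [-23, 27, -40, -116, -36, -115], [-26, 27, -45, -119, -39, -109], [-22, 17, -44, -110, -33, -125], None]
```

```bash
cat >> fk.py <<'E'
ST={'cry':(.543,.024,.222),'pur':(.277,.258,.21),'ora':(.239,-.293,.21),'blk':(.574,.424,.222)}
def pts(q):
    p,M=tool(q); o=[]
    for lz in np.linspace(-.25,-.07,7):
        for lx in(-.0375,0,.0375):
            for ly in np.linspace(-.095,.095,7): o.append(p+M@[lx,ly,lz])
    for lz in np.linspace(-.07,0,5):
        for lx in(-.01,.01):
            for ly in(-.035,0,.035): o.append(p+M@[lx,ly,lz])
    gi=np.array(o)
    # arm: elbow, wrist line
    h,L1,e,L2,T,yo,wy,wz=PF
    A=R.from_euler('z',q[0],degrees=True);B=A*R.from_euler('y',q[1],degrees=True);C=B*R.from_euler('y',-q[2],degrees=True)
    sh=np.array([0,0,h]);el=sh+B.apply([0,0,L1]);wr=el+C.apply([L2,0,e])
    E=C*R.from_euler('x',-q[3],degrees=True)*R.from_euler('y',-q[4],degrees=True)
    w2=wr+E.apply([0,wy,0]); w3=w2+E.apply([.1,0,0])
    arm=np.array([a+(b-a)*t for a,b in((sh,el),(el,wr),(wr,w2),(w2,w3)) for t in np.linspace(0,1,8)])
    return gi,arm,wr,w2
def check(q):
    gi,arm,wr,w2=pts(q); res={}
    for n,(x,y,zt) in ST.items():
        def d(P,rad):
            dh=np.maximum(np.hypot(P[:,0]-x,P[:,1]-y)-.0205,0); dz=np.maximum(P[:,2]-zt,0); return np.hypot(dh,dz).min()-rad
        res[n]=(round(d(gi,0),3),round(d(arm,.065),3))
    return res,gi[:,2].min().round(3),arm[8:,2].min().round(3)
E
python3 - <<'E'
from fk import *; from h import rotm
U=np.array([31.,-3.,-22.4,7.3,-62.4,46.6])
W,e=ik(np.array([.455,.036,.06]),rotm(-4,45),[-22,15,-53,-150,-26,-107]);print(W.round(1),e)
V,e=ik(np.array([.475,.036,.0215]),rotm(-4,44),W);print('pre',V.round(1),e,check(V))
E,e=ik(np.array([.648,.003,.0215]),rotm(-4,44),V);print('end',E.round(1),e,check(E),[a.round(3) for a in pts(E)[2:]])
for m in(None,[5,-25,-30,-70,-65,-30]):
  print('via',m)
  seq=[U,W] if m is None else [U,np.array(m),W]
  for a,b in zip(seq,seq[1:]):
    for t in np.linspace(0,1,7):
      q=a+(b-a)*t; p,M=tool(q); print(p.round(3),np.degrees(np.arccos(-M[2,2])).round(0),check(q))
E
```

```text
[ -23.3   16.2  -58.4 -152.8  -30.8  -99.9] 9.644102890155494e-14
pre [ -22.9   26.3  -60.  -159.7  -40.5  -91.8] 1.4401953862968274e-14 ({'cry': (np.float64(0.041), np.float64(0.126)), 'pur': (np.float64(0.093), np.float64(0.123)), 'ora': (np.float64(0.229), np.float64(0.104)), 'blk': (np.float64(0.293), np.float64(0.363))}, np.float64(0.015), np.float64(0.169))
end [ -16.    29.8  -31.4 -149.8  -16.7 -110.4] 6.853025091846376e-14 ({'cry': (np.float64(0.0), np.float64(-0.047)), 'pur': (np.float64(0.209), np.float64(0.204)), 'ora': (np.float64(0.275), np.float64(0.201)), 'blk': (np.float64(0.299), np.float64(0.331))}, np.float64(0.015), np.float64(0.169)) [array([ 0.466, -0.134,  0.28 ]), array([0.437, 0.018, 0.241])]
via None
[0.459 0.051 0.303] 11.0 ({'cry': (np.float64(0.101), np.float64(0.237)), 'pur': (np.float64(0.225), np.float64(0.293)), 'ora': (np.float64(0.32), np.float64(0.293)), 'blk': (np.float64(0.316), np.float64(0.408))}, np.float64(0.301), np.float64(0.505))
[0.374 0.08  0.185] 17.0 ({'cry': (np.float64(0.076), np.float64(0.151)), 'pur': (np.float64(0.173), np.float6
[... 4284 characters left out ...]
oat64(0.18)), 'pur': (np.float64(0.058), np.float64(0.108)), 'ora': (np.float64(0.29), np.float64(0.213)), 'blk': (np.float64(0.254), np.float64(0.365))}, np.float64(0.145), np.float64(0.279))
[0.478 0.092 0.137] 59.0 ({'cry': (np.float64(0.044), np.float64(0.158)), 'pur': (np.float64(0.076), np.float64(0.111)), 'ora': (np.float64(0.242), np.float64(0.161)), 'blk': (np.float64(0.274), np.float64(0.363))}, np.float64(0.113), np.float64(0.243))
[0.455 0.036 0.06 ] 45.0 ({'cry': (np.float64(0.061), np.float64(0.148)), 'pur': (np.float64(0.094), np.float64(0.126)), 'ora': (np.float64(0.228), np.float64(0.122)), 'blk': (np.float64(0.301), np.float64(0.375))}, np.float64(0.053), np.float64(0.205))
```

```bash
cat > plan.py <<'E'
from fk import *; from h import rotm, r
def dens(seq,dp=.033,da=6.0):
    out=[]
    for a,b in zip(seq,seq[1:]):
        a=np.array(a,float);b=np.array(b,float); prev=tool(a); 
        for t in np.linspace(0,1,400)[1:]:
            q=a+(b-a)*t; p,M=tool(q)
            if np.linalg.norm(p-prev[0])>dp or np.degrees(R.from_matrix(prev[1].T@M).magnitude())>da or np.abs(q-(out[-1] if out else a)).max()>8 or t==1: out.append(q); prev=(p,M)
    return out
def rows(qs,grip=.3):
    s=r.sense();A=s["ee_rot"]; o=[]
    for q in qs:
        p,M=tool(q); o+=[*( A.T@(p-s["tcp_pos"])/.04).round(2),*(R.from_matrix(A.T@M).as_rotvec(degrees=True)/5).round(2),grip]
    print(len(qs)); print([float(v) for v in o])
E
python3 - <<'E'
from plan import *
U=np.array([31.,-3.,-22.4,7.3,-62.4,46.6]); m=[5,-25,-30,-70,-65,-30]
q0=r.sense()["joints"]; print(q0)
a=dens([q0,U,m]); print(len(a)); rows(a[:20])
E
```

```text
[ 30.03276128   2.29496529 -42.4894214   20.49391586 -33.49143311
  34.47376072]
28
20
[0.31, -0.02, -0.77, -0.15, -0.22, 0.13, 0.3, 0.47, -0.08, -1.59, -0.16, -0.55, 0.18, 0.3, 0.5, -0.18, -2.41, -0.05, -0.94, 0.14, 0.3, 0.45, -0.29, -3.21, 0.14, -1.36, 0.02, 0.3, 0.1, -0.22, -3.17, 0.49, -1.68, 1.15, 0.3, -0.24, -0.18, -3.14, 0.84, -2.01, 2.29, 0.3, -0.58, -0.17, -3.13, 1.17, -2.35, 3.41, 0.3, -0.91, -0.19, -3.14, 1.5, -2.71, 4.53, 0.3, -1.23, -0.23, -3.15, 1.83, -3.08, 5.64, 0.3, -1.54, -0.3, -3.19, 2.15, -3.47, 6.73, 0.3, -1.83, -0.39, -3.23, 2.46, -3.88, 7.82, 0.3, -2.13, -0.5, -3.3, 2.79, -4.34, 8.96, 0.3, -2.41, -0.65, -3.38, 3.11, -4.81, 10.09, 0.3, -2.67, -0.81, -3.48, 3.43, -5.31, 11.19, 0.3, -2.91, -0.99, -3.6, 3.74, -5.84, 12.28, 0.3, -3.14, -1.18, -3.74, 4.05, -6.39, 13.35, 0.3, -3.34, -1.39, -3.89, 4.35, -6.97, 14.4, 0.3, -3.51, -1.61, -4.06, 4.64, -7.57, 15.42, 0.3, -3.67, -1.84, -4.25, 4.93, -8.21, 16.42, 0.3, -3.8, -2.08, -4.46, 5.21, -8.88, 17.38, 0.3]
```

Request:
move_arm(
  motion=[0.3,0,-0.8,-0.15,-0.2,0.15,0.3,0.45,-0.1,-1.6,-0.15,-0.55,0.2,0.3,0.5,-0.2,-2.4,-0.05,-0.95,0.15,0.3,0.45,-0.3,-3.2,0.15,-1.35,0,0.3,0.1,-0.2,-3.15,0.5,-1.7,1.15,0.3,-0.25,-0.2,-3.15,0.85,-2.0,2.3,0.3,-0.6,-0.2,-3.15,1.15,-2.35,3.4,0.3,-0.9,-0.2,-3.15,1.5,-2.7,4.5,0.3,-1.25,-0.25,-3.15,1.85,-3.1,5.65,0.3,-1.55,-0.3,-3.2,2.15,-3.45,6.75,0.3,-1.85,-0.4,-3.25,2.45,-3.9,7.8,0.3,-2.15,-0.5,-3.3,2.8,-4.35,8.95,0.3,-2.4,-0.65,-3.4,3.1,-4.8,10.1,0.3,-2.65,-0.8,-3.5,3.45,-5.3,11.2,0.3,-2.9,-1.0,-3.6,3.75,-5.85,12.3,0.3,-3.15,-1.2,-3.75,4.05,-6.4,13.35,0.3,-3.35,-1.4,-3.9,4.35,-6.95,14.4,0.3,-3.5,-1.6,-4.05,4.65,-7.55,15.4,0.3,-3.65,-1.85,-4.25,4.95,-8.2,16.4,0.3,-3.8,-2.1,-4.45,5.2,-8.9,17.4,0.3],
)

```text
time_s: 5.2
tcp_pos: [0.2952, 0.1548, 0.3028]
ee_rot: [[-0.015, -0.987, 0.161], [-0.712, 0.124, 0.691], [-0.702, -0.104, -0.705]]
wrist_force: [1.1, -0.7, -0.3]
gripper_width: 0.345
```

```bash
python3 - <<'E'
from plan import *
q0=r.sense()["joints"]; print(q0.round(1),tool(q0)[0]-r.sense()["tcp_pos"],np.abs(tool(q0)[1]-r.sense()["ee_rot"]).max())
W,e=ik(np.array([.455,.036,.06]),rotm(-4,45),[-22,15,-53,-150,-26,-107])
m=[0,-22,-33,-80,-62,-42]
a=dens([q0,m,W]); print(len(a)); 
for q in a: print(tool(q)[0].round(3),check(q)[0]['cry'][0],check(q)[0]['pur'],check(q)[1])
rows(a[:20])
E
```

```text
[ 13.7 -17.8 -27.2 -44.6 -64.4  -4.2] [-7.85360818e-05 -1.09592843e-03  1.07025209e-04] 4.440892098500626e-16
40
[0.292 0.162 0.305] 0.191 (np.float64(0.116), np.float64(0.258)) 0.296
[0.29  0.171 0.309] 0.195 (np.float64(0.113), np.float64(0.253)) 0.3
[0.289 0.18  0.313] 0.199 (np.float64(0.112), np.float64(0.249)) 0.301
[0.288 0.188 0.317] 0.204 (np.float64(0.113), np.float64(0.245)) 0.304
[0.288 0.196 0.323] 0.211 (np.float64(0.114), np.float64(0.24)) 0.306
[0.289 0.204 0.329] 0.218 (np.float64(0.117), np.float64(0.236)) 0.302
[0.29  0.211 0.336] 0.223 (np.float64(0.118), np.float64(0.233)) 0.299
[0.292 0.218 0.344] 0.227 (np.float64(0.119), np.float64(0.229)) 0.298
[0.295 0.225 0.352] 0.229 (np.float64(0.123), np.float64(0.226)) 0.297
[0.298 0.23  0.361] 0.23 (np.float64(0.128), np.float64(0.224)) 0.297
[0.302 0.235 0.37 ] 0.233 (np.float64(0.134), np.float64(0.221)) 0.299
[0.304 0.237 0.375] 0.234 (np.float64(0.134), np.float64(0.22)) 0.3
[0.316 0.239 0.37 ] 0.224 (np.float64(0.122), np.float64(0.209)) 0.289
[0.328 0.24  0.364] 0.215 (np.float64(0.111), np.float64(0.199)) 0.28
[
[... 2021 characters left out ...]
, 0.33, 0.48, -2.73, 5.38, 0.3, -1.34, 0.24, 0.36, 0.51, -3.33, 6.46, 0.3, -1.59, 0.21, 0.37, 0.52, -3.94, 7.52, 0.3, -1.85, 0.16, 0.36, 0.49, -4.57, 8.57, 0.3, -2.11, 0.09, 0.34, 0.44, -5.22, 9.6, 0.3, -2.36, 0.01, 0.29, 0.36, -5.88, 10.62, 0.3, -2.62, -0.1, 0.22, 0.25, -6.55, 11.62, 0.3, -2.75, -0.16, 0.18, 0.18, -6.91, 12.13, 0.3, -2.68, -0.43, 0.36, 0.11, -7.34, 13.28, 0.3, -2.59, -0.7, 0.53, 0.04, -7.77, 14.44, 0.3, -2.48, -0.98, 0.68, -0.01, -8.21, 15.61, 0.3, -2.34, -1.27, 0.83, -0.06, -8.66, 16.78, 0.3, -2.18, -1.55, 0.96, -0.11, -9.12, 17.96, 0.3, -1.99, -1.84, 1.09, -0.14, -9.59, 19.14, 0.3, -1.77, -2.12, 1.2, -0.17, -10.07, 20.33, 0.3, -1.53, -2.4, 1.31, -0.19, -10.56, 21.51, 0.3]
```

Model and arm agree to within 1 mm, so I'll continue the swing.

Request:
move_arm(
  motion=[-0.2,0.1,0.1,0.15,-0.5,1.1,0.3,-0.4,0.15,0.15,0.25,-1.05,2.15,0.3,-0.6,0.2,0.25,0.35,-1.6,3.25,0.3,-0.85,0.25,0.3,0.45,-2.15,4.3,0.3,-1.1,0.25,0.35,0.5,-2.75,5.4,0.3,-1.35,0.25,0.35,0.5,-3.35,6.45,0.3,-1.6,0.2,0.35,0.5,-3.95,7.5,0.3,-1.85,0.15,0.35,0.5,-4.55,8.55,0.3,-2.1,0.1,0.35,0.45,-5.2,9.6,0.3,-2.35,0,0.3,0.35,-5.9,10.6,0.3,-2.6,-0.1,0.2,0.25,-6.55,11.6,0.3,-2.75,-0.15,0.2,0.2,-6.9,12.15,0.3,-2.7,-0.45,0.35,0.1,-7.35,13.3,0.3,-2.6,-0.7,0.55,0.05,-7.75,14.45,0.3,-2.5,-1.0,0.7,0,-8.2,15.6,0.3,-2.35,-1.25,0.85,-0.05,-8.65,16.8,0.3,-2.2,-1.55,0.95,-0.1,-9.1,17.95,0.3,-2.0,-1.85,1.1,-0.15,-9.6,19.15,0.3,-1.75,-2.1,1.2,-0.15,-10.05,20.35,0.3,-1.55,-2.4,1.3,-0.2,-10.55,21.5,0.3],
)

```text
time_s: 6.87
tcp_pos: [0.3998, 0.2252, 0.3235]
ee_rot: [[-0.708, 0.112, 0.697], [0.706, 0.106, 0.701], [0.004, 0.988, -0.154]]
wrist_force: [-0.4, 0.3, -0.0]
gripper_width: 0.347
```

```bash
python3 - <<'E'
from plan import *
q0=r.sense()["joints"]; print(r.sense()["time_s"],q0.round(1),tool(q0)[0]-r.sense()["tcp_pos"])
W,e=ik(np.array([.455,.036,.06]),rotm(-4,45),[-22,15,-53,-150,-26,-107])
a=dens([q0,W]); print(len(a)); 
print([float(check(q)[0]['cry'][0]) for q in a],min(check(q)[0]['pur'][0] for q in a))
rows(a[:20])
E
```

```text
6.8667 [  -7.   -10.7  -40.5 -102.   -52.9  -59.6] [-0.00049598 -0.0013312  -0.00059967]
20
[0.19, 0.186, 0.178, 0.168, 0.155, 0.141, 0.124, 0.109, 0.092, 0.079, 0.067, 0.057, 0.049, 0.044, 0.038, 0.036, 0.038, 0.045, 0.055, 0.061] 0.056
20
[-0.3, -0.23, 0.09, 0.03, -0.51, 1.09, 0.3, -0.6, -0.45, 0.18, 0.06, -1.04, 2.17, 0.3, -0.9, -0.69, 0.26, 0.07, -1.57, 3.26, 0.3, -1.2, -0.95, 0.32, 0.08, -2.12, 4.34, 0.3, -1.5, -1.22, 0.36, 0.08, -2.69, 5.43, 0.3, -1.8, -1.51, 0.38, 0.06, -3.27, 6.51, 0.3, -2.09, -1.82, 0.38, 0.03, -3.86, 7.58, 0.3, -2.37, -2.15, 0.36, -0.01, -4.46, 8.65, 0.3, -2.64, -2.49, 0.32, -0.06, -5.08, 9.72, 0.3, -2.9, -2.84, 0.25, -0.13, -5.71, 10.78, 0.3, -3.14, -3.21, 0.17, -0.22, -6.36, 11.83, 0.3, -3.37, -3.59, 0.07, -0.32, -7.03, 12.88, 0.3, -3.58, -3.98, -0.05, -0.44, -7.7, 13.92, 0.3, -3.76, -4.38, -0.19, -0.57, -8.4, 14.94, 0.3, -3.93, -4.79, -0.35, -0.72, -9.11, 15.96, 0.3, -4.06, -5.21, -0.52, -0.9, -9.84, 16.97, 0.3, -4.18, -5.62, -0.71, -1.09, -10.59, 17.96, 0.3, -4.26, -6.04, -0.91, -1.3, -11.35, 18.93, 0.3, -4.32, -6.46, -1.12, -1.54, -12.14, 19.89, 0.3, -4.34, -6.86, -1.33, -1.79, -12.9, 20.79, 0.3]
```

Request:
move_arm(
  motion=[-0.3,-0.25,0.1,0.05,-0.5,1.1,0.3,-0.6,-0.45,0.2,0.05,-1.05,2.15,0.3,-0.9,-0.7,0.25,0.05,-1.55,3.25,0.3,-1.2,-0.95,0.3,0.1,-2.1,4.35,0.3,-1.5,-1.2,0.35,0.1,-2.7,5.45,0.3,-1.8,-1.5,0.4,0.05,-3.25,6.5,0.3,-2.1,-1.8,0.4,0.05,-3.85,7.6,0.3,-2.35,-2.15,0.35,0,-4.45,8.65,0.3,-2.65,-2.5,0.3,-0.05,-5.1,9.7,0.3,-2.9,-2.85,0.25,-0.15,-5.7,10.8,0.3,-3.15,-3.2,0.15,-0.2,-6.35,11.85,0.3,-3.35,-3.6,0.05,-0.3,-7.05,12.9,0.3,-3.6,-4.0,-0.05,-0.45,-7.7,13.9,0.3,-3.75,-4.4,-0.2,-0.55,-8.4,14.95,0.3,-3.95,-4.8,-0.35,-0.7,-9.1,15.95,0.3,-4.05,-5.2,-0.5,-0.9,-9.85,16.95,0.3,-4.2,-5.6,-0.7,-1.1,-10.6,17.95,0.3,-4.25,-6.05,-0.9,-1.3,-11.35,18.95,0.3,-4.3,-6.45,-1.1,-1.55,-12.15,19.9,0.3,-4.35,-6.85,-1.35,-1.8,-12.9,20.8,0.3],
)

```text
time_s: 8.53
tcp_pos: [0.4586, 0.035, 0.0628]
ee_rot: [[0.699, -0.073, 0.711], [-0.052, -0.997, -0.052], [0.713, -0.0, -0.701]]
wrist_force: [0.6, 0.1, 0.1]
gripper_width: 0.351
```

```bash
python3 - <<'E'
from h import *
s=r.sense();print(s["time_s"],s["tcp_pos"],s["joints"].round(1))
for n in("scene","top"):
    im=imaging.capture(n); cv2.imwrite(f"pics/{n}2.png",im)
    cv2.imwrite(f"pics/{n}2b.png",cv2.resize(im,(768,576),interpolation=cv2.INTER_CUBIC))
row((.475,.036,.0225),-4,44);row((.49,.033,.0225),-4,44)
E
```

```text
8.5333 [0.45864385 0.03503314 0.06279284] [ -23.4   16.1  -58.2 -152.9  -30.9 -100. ]
[-0.407, -0.054, 0.996, 0.015, -0.275, -0.002]
[-0.14, -0.006, 1.266, 0.015, -0.275, -0.002]
```

View pics/scene2b.png

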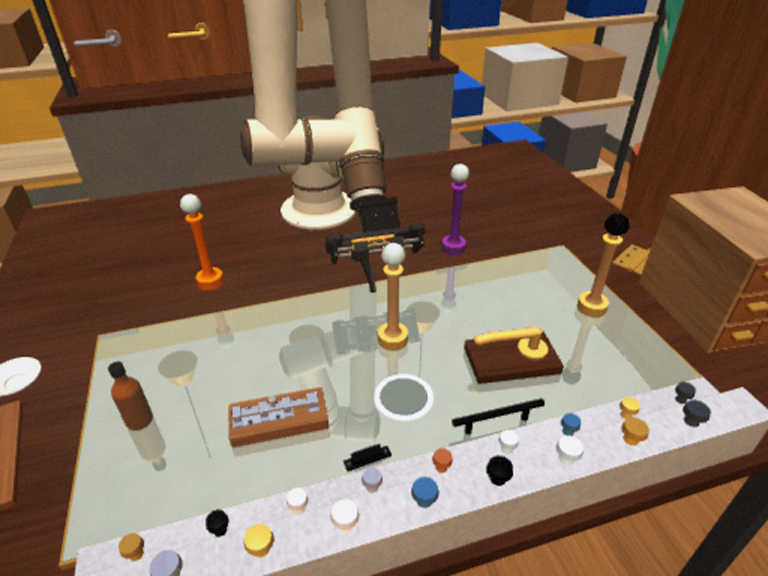

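View pics/top2b.png

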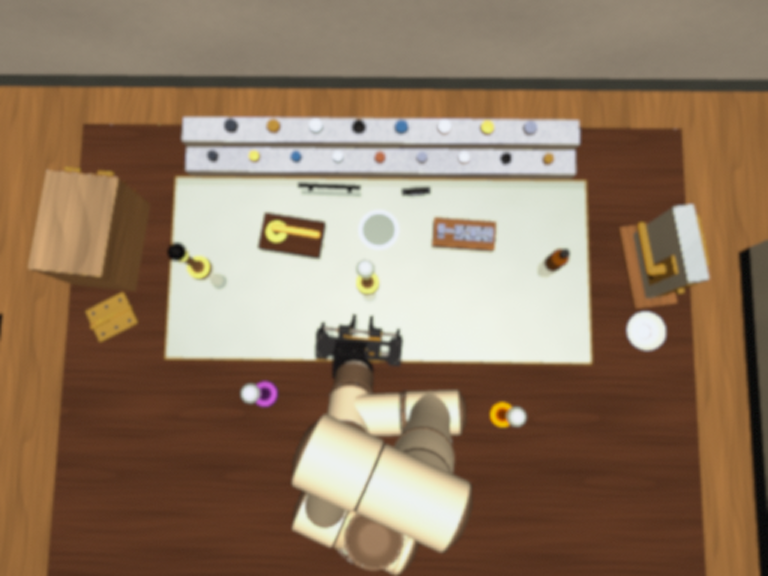

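The scene shows the hand leaning back and clear, behind the stand at (375,250). In top, the fingertips are at (354,318) and (373,318), behind the foot at (368,283). Now I'll lower to pushing height.

Request:
move_arm(
  motion=[-0.15,0,0.35,0,-0.1,0,0.3,-0.3,-0.05,0.7,0,-0.2,0,0.3,-0.4,-0.05,1.0,0,-0.25,0,0.3,-0.4,-0.05,1.0,0,-0.25,0,0.3,-0.4,-0.05,1.0,0,-0.25,0,0.3],
)

```text
time_s: 9.05
tcp_pos: [0.477, 0.0361, 0.0235]
ee_rot: [[0.714, -0.068, 0.697], [-0.047, -0.998, -0.05], [0.699, 0.003, -0.715]]
wrist_force: [0.6, -0.2, -0.1]
gripper_width: 0.35
```

```bash
python3 - <<'E'
from h import *
s=r.sense();print(s["time_s"],s["tcp_pos"],s["joints"].round(1),s["wrist_force"])
for p in((.475,.036,.0215),(.50,.0315,.0215),(.52,.028,.0215),(.54,.0245,.0215),(.58,.0175,.0215)): row(p,-6,44)
E
```

```text
9.05 [0.47697735 0.03612591 0.02352788] [ -22.9   26.3  -60.  -159.7  -40.8  -91.7] [ 0.62629776 -0.15903473 -0.06334752]
[-0.071, 0.006, 0.002, -0.27, -0.069, 0.321]
[0.381, 0.076, 0.443, -0.27, -0.069, 0.321]
[0.742, 0.129, 0.796, -0.27, -0.069, 0.321]
[1.103, 0.182, 1.149, -0.27, -0.069, 0.321]
[1.824, 0.289, 1.855, -0.27, -0.069, 0.321]
```

Request:
move_arm(
  motion=[0.1,0.03,0.2,0,0,0,0.3,0.25,0.05,0.32,0,0,0,0.3,0.38,0.08,0.44,0,0,0,0.3,0.47,0.09,0.53,0,0,0,0.3,0.56,0.1,0.62,0,0,0,0.3,0.65,0.115,0.71,0,0,0,0.3,0.74,0.13,0.8,0,0,0,0.3,0.83,0.14,0.88,0,0,0,0.3,0.92,0.155,0.97,0,0,0,0.3,1.01,0.17,1.06,0,0,0,0.3,1.1,0.18,1.15,0,0,0,0.3,1.19,0.195,1.24,0,0,0,0.3,1.28,0.21,1.32,0,0,0,0.3,1.35,0.22,1.39,0,0,0,0.3,1.4,0.225,1.44,0,0,0,0.3,1.42,0.23,1.46,0,0,0,0.3,1.42,0.23,1.46,0,0,0,0.3],
)

```text
time_s: 10.47
tcp_pos: [0.5581, 0.0212, 0.0215]
ee_rot: [[0.713, -0.068, 0.697], [-0.047, -0.998, -0.05], [0.699, 0.003, -0.715]]
wrist_force: [-1.3, -0.3, -0.1]
gripper_width: 0.351
```

```bash
cat > look.py <<'E'
import sys
from h import *
k=sys.argv[1]
s=r.sense();print(s["time_s"],s["tcp_pos"],s["joints"].round(1),s["wrist_force"])
out=[]
for n,(x0,y0,x1,y1),f in(("scene",(210,140,330,300),3),("top",(205,125,295,225),5)):
    im=imaging.capture(n); cv2.imwrite(f"pics/{n}{k}.png",im)
    out.append(cv2.resize(im[y0:y1,x0:x1],(int((x1-x0)*480/(y1-y0)),480),interpolation=cv2.INTER_CUBIC))
cv2.imwrite(f"pics/look{k}.png",np.hstack(out))
im=cv2.imread(f"pics/top{k}.png"); h=cv2.cvtColor(im,cv2.COLOR_BGR2HSV)
m=cv2.inRange(h,(15,70,60),(35,255,255))[125:205,230:275]
c,l,st,ce=cv2.connectedComponentsWithStats(m); i=1+np.argmax(st[1:,4]); a=st[i]; print("top foot box",a+[230,125,0,0,0],ce[i]+[230,125],onz("top",a[0]+a[2]/2-.5+230,a[1]+a[3]/2-.5+125,.034))
im=cv2.imread(f"pics/scene{k}.png"); h=cv2.cvtColor(im,cv2.COLOR_BGR2HSV)
m=cv2.inRange(h,(13,90,60),(35,255,255))[200:285,240:300]
c,l,st,ce=cv2.connectedComponentsWithStats(m)
for i in range(1,c):
    if st[i,4]>20: print("scene",st[i]+[240,200,0,0,0])
E
python3 look.py 3
```

```text
10.4667 [0.55808073 0.02120439 0.02148047] [ -19.3   27.2  -47.4 -158.2  -29.8  -97.9] [-1.30202889 -0.2933113  -0.13410719]
top foot box [240 171  15  14 171] [246.81871345 177.80116959] [0.58005202 0.01606452 0.034     ]
scene [254 200  21  45 541]
```

View pics/look3.png

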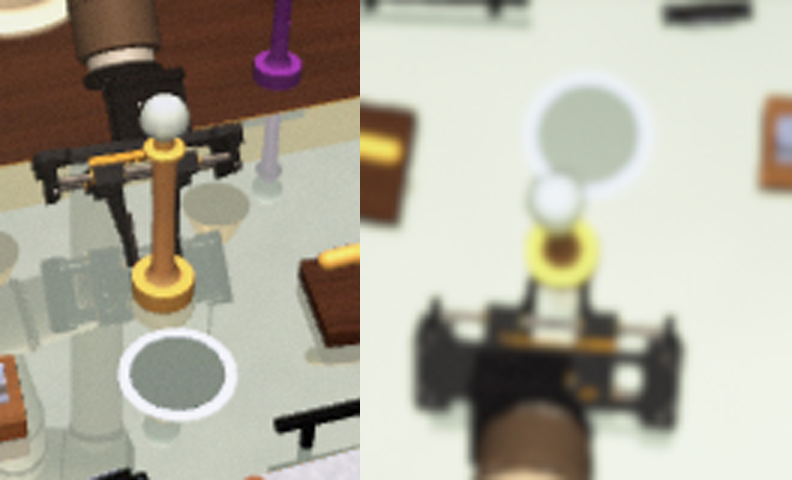

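```bash
python3 - <<'E'
from h import *
for p in((.568,.0195,.0215),(.618,.0113,.0215),(.638,.008,.0215)): row(p,-4,44)
E
```

```text
[0.18, 0.025, 0.178, 0.012, -0.074, 0.03]
[1.081, 0.144, 1.06, 0.012, -0.074, 0.03]
[1.442, 0.192, 1.413, 0.012, -0.074, 0.03]
```

Request:
move_arm(
  motion=[0.06,0.01,0.06,0,0,0,0.3,0.15,0.02,0.15,0,0,0,0.3,0.25,0.03,0.25,0,0,0,0.3,0.35,0.05,0.34,0,0,0,0.3,0.45,0.06,0.44,0,0,0,0.3,0.55,0.07,0.54,0,0,0,0.3,0.65,0.085,0.64,0,0,0,0.3,0.75,0.1,0.735,0,0,0,0.3,0.85,0.115,0.835,0,0,0,0.3,0.95,0.13,0.93,0,0,0,0.3,1.03,0.14,1.01,0,0,0,0.3,1.08,0.145,1.06,0,0,0,0.3,1.08,0.145,1.06,0,0,0,0.3],
)

```text
time_s: 11.65
tcp_pos: [0.619, 0.011, 0.0217]
ee_rot: [[0.712, -0.069, 0.698], [-0.047, -0.998, -0.05], [0.7, 0.003, -0.714]]
wrist_force: [-0.5, -0.3, -1.6]
gripper_width: 0.354
```

```bash
python3 look.py 4
```

```text
11.65 [0.61902449 0.01101747 0.0217386 ] [ -17.2   29.   -37.7 -155.2  -22.3 -103.4] [-0.48376732 -0.30831349 -1.62292005]
top foot box [243 153  15  16 193] [249.89637306 160.51813472] [0.64198845 0.0062646  0.034     ]
scene [242 202  37  60 835]
```

View pics/look4.png

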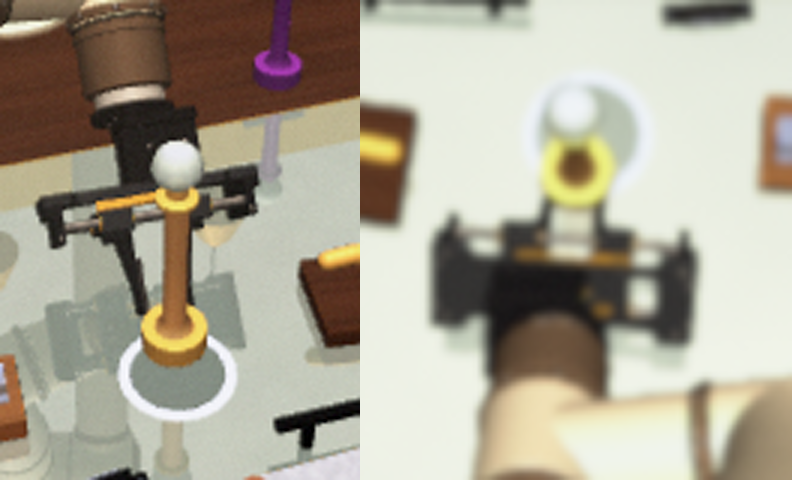

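```bash
python3 - <<'E'
from h import *
im=cv2.imread("pics/scene4.png"); h=cv2.cvtColor(im,cv2.COLOR_BGR2HSV); m=cv2.inRange(h,(8,90,40),(35,255,255))
for v in range(244,266): 
    xs=np.nonzero(m[v,245:295])[0]; print(v,(xs.min()+245,xs.max()+245) if len(xs) else None,end=' ')
print()
t=np.linspace(0,2*np.pi,90)
for c in((.635,.007),(.641,.007),(.647,.007)):
    q=np.array([proj("scene",(c[0]+.028*np.cos(a),c[1]+.028*np.sin(a),z)) for a in t for z in(.012,.034)]);print(c,q.min(0).round(1),q.max(0).round(1))
row((.654,.0055,.0215),-4,44)
row((.654,.005,.0215),-4,44)
E
```

```text
244 (np.int64(258), np.int64(277)) 245 (np.int64(258), np.int64(277)) 246 (np.int64(258), np.int64(278)) 247 (np.int64(257), np.int64(278)) 248 (np.int64(257), np.int64(278)) 249 (np.int64(257), np.int64(278)) 250 (np.int64(257), np.int64(278)) 251 (np.int64(257), np.int64(278)) 252 (np.int64(258), np.int64(278)) 253 (np.int64(258), np.int64(278)) 254 (np.int64(258), np.int64(278)) 255 (np.int64(258), np.int64(278)) 256 (np.int64(258), np.int64(277)) 257 (np.int64(258), np.int64(277)) 258 (np.int64(259), np.int64(277)) 259 (np.int64(260), np.int64(276)) 260 (np.int64(261), np.int64(274)) 261 (np.int64(263), np.int64(273)) 262 None 263 None 264 None 265 None 
(0.635, 0.007) [254.1 237. ] [276.1 259. ]
(0.641, 0.007) [254.8 238.5] [276.9 260.8]
(0.647, 0.007) [255.5 240.1] [277.7 262.5]
[0.627, 0.079, 0.63, 0.013, -0.093, 0.027]
[0.628, 0.091, 0.631, 0.013, -0.093, 0.027]
```

```bash
python3 - <<'E'
from h import *
row((.655,.0025,.0215),-4,44)
E
```

```text
[0.648, 0.152, 0.651, 0.013, -0.093, 0.027]
```

Request:
move_arm(
  motion=[0.06,0.015,0.06,0,0,0,0.3,0.13,0.03,0.13,0,0,0,0.3,0.21,0.05,0.21,0,0,0,0.3,0.3,0.07,0.3,0,0,0,0.3,0.39,0.09,0.39,0,0,0,0.3,0.48,0.11,0.48,0,0,0,0.3,0.56,0.13,0.56,0,0,0,0.3,0.62,0.145,0.62,0,0,0,0.3,0.65,0.15,0.65,0,0,0,0.3,0.65,0.15,0.65,0,0,0,0.3],
)

```text
time_s: 12.58
tcp_pos: [0.6558, 0.0025, 0.0218]
ee_rot: [[0.711, -0.069, 0.699], [-0.047, -0.998, -0.05], [0.701, 0.002, -0.713]]
wrist_force: [-1.0, 0.5, 0.5]
gripper_width: 0.35
```

```bash
python3 look.py 5; python3 - <<'E'
from h import *
im=cv2.imread("pics/scene5.png"); h=cv2.cvtColor(im,cv2.COLOR_BGR2HSV); m=cv2.inRange(h,(8,90,40),(35,255,255))
for v in range(252,280): 
    xs=np.nonzero(m[v,245:295])[0]; print(v,(xs.min()+245,xs.max()+245) if len(xs) else None,end=' ')
t=np.linspace(0,2*np.pi,90)
c=(.6797,.0019)
q=np.array([proj("scene",(c[0]+.028*np.cos(a),c[1]+.028*np.sin(a),z)) for a in t for z in(.012,.034)]);print(c,q.min(0).round(1),q.max(0).round(1))
row((.60,.01,.0235),-4,44)
E
```

```text
12.5833 [0.65579228 0.00245072 0.0218167 ] [ -16.1   30.4  -31.  -150.8  -17.4 -109.3] [-0.9853871   0.51156293  0.52484965]
top foot box [245 143  16  16 202] [252.1980198 150.5      ] [ 0.67876651 -0.0021884   0.034     ]
scene [242 213  39  61 878]
252 (np.int64(265), np.int64(275)) 253 (np.int64(263), np.int64(275)) 254 (np.int64(260), np.int64(276)) 255 (np.int64(259), np.int64(278)) 256 (np.int64(259), np.int64(279)) 257 (np.int64(259), np.int64(280)) 258 (np.int64(258), np.int64(280)) 259 (np.int64(258), np.int64(280)) 260 (np.int64(258), np.int64(280)) 261 (np.int64(258), np.int64(280)) 262 (np.int64(258), np.int64(280)) 263 (np.int64(258), np.int64(280)) 264 (np.int64(258), np.int64(280)) 265 (np.int64(258), np.int64(280)) 266 (np.int64(259), np.int64(280)) 267 (np.int64(259), np.int64(279)) 268 (np.int64(259), np.int64(279)) 269 (np.int64(260), np.int64(279)) 270 (np.int64(261), np.int64(278)) 271 (np.int64(261), np.int64(277)) 272 (np.int64(263), np.int64(276)) 273 (np.int64(265), np.int64(274)) 274 None 275 None 276 None 277 None 278 None 279 None (0.6797, 0.0019) [257.5 249.5] [280.3 272.9]
[-0.97, -0.093, -1.011, 0.013, -0.107, 0.023]
```

View pics/look5.png

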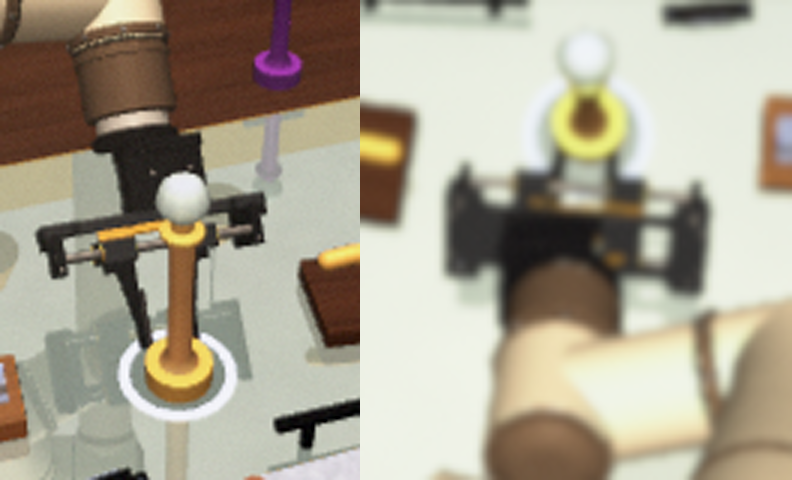

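Both views put the foot within about 2 mm of the ring's centre, and it stands upright. Next I'll draw straight back, slowly at first.

Request:
move_arm(
  motion=[-0.05,0,-0.06,0,0,0,0.3,-0.15,-0.01,-0.16,0,0,0,0.3,-0.3,-0.03,-0.32,0,0,0,0.3,-0.5,-0.05,-0.52,0,0,0,0.3,-0.75,-0.07,-0.78,0,0,0,0.3,-1.0,-0.1,-1.03,0,0,0,0.3,-1.3,-0.12,-1.33,0,0,0,0.3,-1.6,-0.15,-1.64,0,0,0,0.3,-1.6,-0.15,-1.64,0,0,0,0.3,-1.6,-0.15,-1.64,0,0,0,0.3],
)

```text
time_s: 13.52
tcp_pos: [0.5641, 0.0146, 0.0241]
ee_rot: [[0.711, -0.07, 0.7], [-0.049, -0.998, -0.051], [0.702, 0.002, -0.713]]
wrist_force: [0.5, 0.5, 0.2]
gripper_width: 0.35
```

```bash
python3 look.py 6; python3 - <<'E'
from h import *
im=cv2.imread("pics/scene6.png"); h=cv2.cvtColor(im,cv2.COLOR_BGR2HSV); m=cv2.inRange(h,(8,90,40),(35,255,255))[245:280,245:295]
ys,xs=np.nonzero(m);print("scene foot u",xs.min()+245,xs.max()+245,"bottom v",ys.max()+245)
for n in("scene","top"):
    a=cv2.imread(f"pics/{n}0.png");b=cv2.imread(f"pics/{n}6.png")
    cv2.imwrite(f"pics/{n}6b.png",cv2.resize(b,(768,576),interpolation=cv2.INTER_CUBIC))
E
```

```text
13.5167 [0.56411919 0.01460951 0.02410636] [ -19.8   26.9  -46.  -156.6  -28.4  -99.4] [0.54897643 0.49567527 0.18673164]
top foot box [245 142  16  17 198] [252.23232323 150.3030303 ] [ 0.68060678 -0.0021639   0.034     ]
scene [258 213  23  61 787]
scene foot u 258 280 bottom v 273
```

View pics/look6.png

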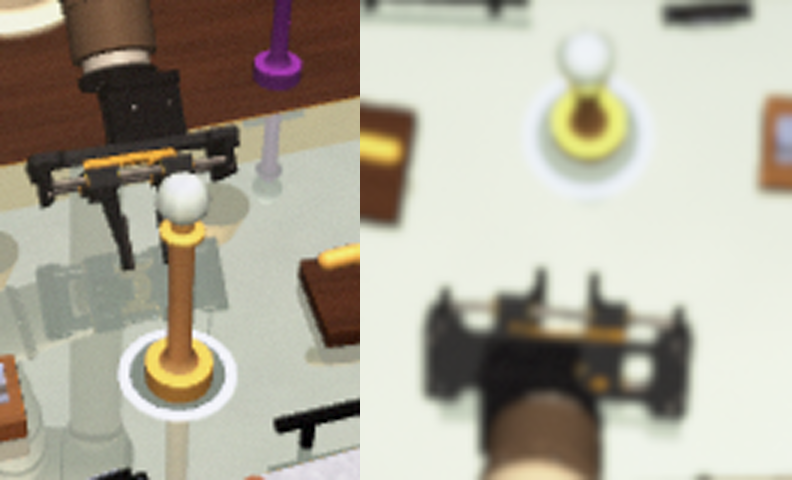

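View pics/scene6b.png

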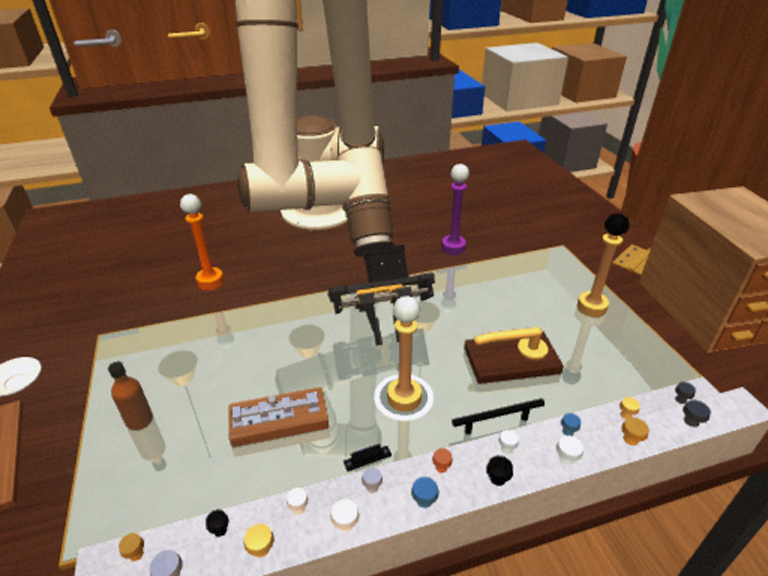

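View pics/top6b.png

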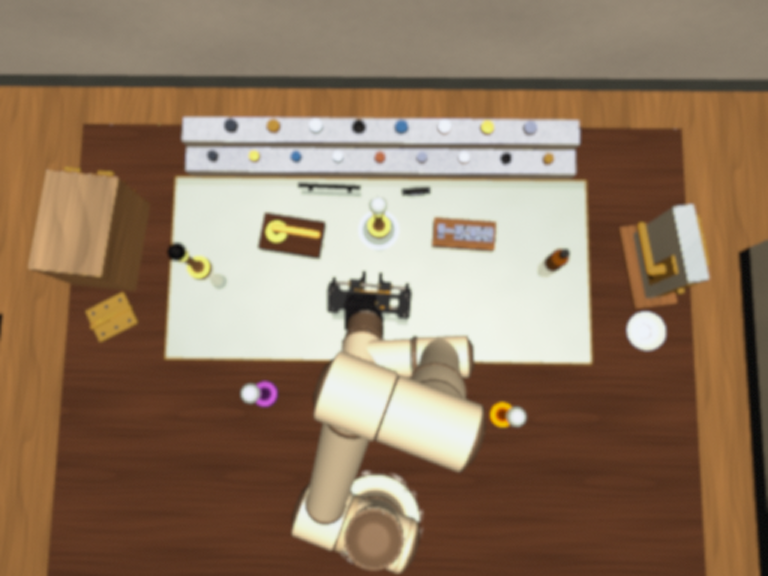

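The stand is upright at scene (404,395) and top (379,226), ringed on all sides by the darker glass. The hand is about 90 mm behind it, and everything else sits where it started. I'm handing it in.

```bash
python3 -c "
from station import r
print(r.finish_job())"
```

```text
the job is handed in; nothing more can be done
None
```

The crystal stand is inside the ring light, upright and standing free, and I handed the job in at about 13.6 s of the 40 s allowed.

- **How it was pushed:** I slid it back in three short pushes with two fingertips, about 30 mm apart, against the rear of its gold foot. Contact was about 15 mm above the shelf. Wrist force was under 2 N at each reading I took between pushes.
- **Lean angle:** the hand leaned back about 44°, more than the suggested 15–30°, because joint limits ruled out 20–30° in the push direction that close in. My first 30° approach stopped at the elbow limit, well clear of the stand, and I re-routed from there.
- **Final position:** the foot's centre is within the 12 mm allowance in both views. The top view puts it about 4 mm from the ring's centre, and the scene view about 1 mm. The two views differ by about 3 mm in absolute position, roughly what the calibration allows.
- **Rest of the display:** by eye, the final pictures show the other items where they started. The fingers ended about 90 mm behind the stand, touching nothing.

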